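Strip a skate axle and clamp its hanger block in the vise

TASK

Draw the chrome axle out of the leaning aluminium hanger block while the block stays in its cradle, and park it, stem up, fully home in the open notch of the red plate at the stand's side, its flange flat on the plate. Then lift the block out, turn it and stand it upright on the bed of the blue vise, bore mouth up, about midway along the jaws with its yellow face to the fixed jaw, and slide the moving jaw by its black knob until the block is held snug and square between both pads. Let go of everything and leave the other things on the table where they are.

Things in the scene. Friction and masses are not known exactly. Their poses are not given: they have to be found in the camera images.
- stand: Dark fixed base plate, 170 (y) x 200 (x, from -65 to 135) x 15 mm, that carries the cradle and the notch plate; it differs in place and yaw from run to run. Origin on the table, under the cradle.
- cradle: Grey cradle on the stand, holding the block. Origin: middle of its floor, 60 mm above the table; z: the bore axis, 30 degrees from vertical, its top leaning to the robot's right (about -y of the world); x: up the slope; y: level, about to the robot; the notch is on the -y side. Walls 50 mm high at -x, 12 at +x, 25 at +-y (outer faces y = +-25.5 mm).
- notch (a point): Where the parked axle's origin belongs, at cradle (0, -105, 50) mm: on the top of the red 8 mm plate (cradle x -30 to 22, y -131 to -70, top z = 50 mm, on a post at y -79 to -70). Its U notch is 16 mm wide (y), closed end at x = -6 mm, open to +x (upslope, plate edge at x = 22 mm). Free below for the 75 mm shank.
- axle: Chrome steel axle, 126 mm long overall, 0.16 kg, at first in the block's bore. Origin = centre of the flange's underside; +z points along the stem. Shank 12 mm diameter from z = -75 to 0, flange 32 mm diameter from z = 0 to 6, bare grip stem 16 mm diameter from z = 6 to 51 mm. At first the flange lies on the block's top face.
- axle_tip (a point): Lower end of the axle's shank, at axle (0, 0, -75) mm.
- hanger: Aluminium hanger block 50 (x) x 36 (y) x 95 (z) mm, about 0.45 kg, at first standing in the cradle, axes parallel to the cradle's. Origin = centre of its underside; z along the 14 mm bore to the bore mouth; the bore runs through. The whole +x face is yellow; a dark bearing 22 mm wide shows on each y face.
- yellow_face (a point): Centre of the block's yellow face, at block (25, 0, 47.5) mm.
- vise: Blue bench vise, fixed at the table's far edge, fixed jaw on the far side. Origin on the table under it, z up, x = closing direction, towards the fixed jaw. Bed's top at z = 65 mm, 56 mm wide (y). Both jaws are 80 mm wide (y) with aluminium pads, tops at z = 105 mm. Fixed pad's face at x = 30 mm.
- fixed_pad (a point): Centre of the fixed jaw's pad face, at vise (30, 0, 85) mm.
- jaw (a joint): Travel of the moving jaw in m towards the fixed jaw (vise +x). Gap between the pads = 90 mm - travel; 0.040 when snug on the 50 mm block. Stiff slide (4 N), stays where left.
- jaw_knob (a point): Centre of the top of the black upright knob, 26 mm diameter and 55 mm tall (z = 78 to 133 mm), that moves with the jaw; at vise x = -135 mm + travel. Its slide bar, 36 mm wide, is at z = 66 to 78 mm.
- cup: Stainless measuring cup, 72 mm diameter, 55 mm high, handle along its x to 110 mm. Leave alone. Origin under its centre.
- wheel_a: Orange skate wheel lying flat, 62 mm diameter, 36 mm high. Leave alone.
- wheel_b: Green skate wheel lying flat, 62 mm diameter, 36 mm high. Leave alone.
- spacer: White plastic spacer tube standing, 32 mm diameter, 60 mm high. Leave alone.
- pick: Yellow nylon shield pick lying along its x, 160 mm long, 10 mm high. Leave alone.
- cleaner: Blue bottle, 60 mm diameter, 150 mm high. Leave alone.
- wrench: Steel wrench lying flat, 150 mm long. Leave alone.
Not all that is in view belongs to the job. Leave any green or turquoise look-alike of the axle alone.

How it is judged (in metres and radians):
On the way, in this order (a step that is already met when the one before it is completed fails the run):
1. the axle's tip is drawn clear above the block's bore, the block still home in the cradle (z of axle_tip in the frame of hanger above 0.097 m and distance between hanger and cradle below 0.012 m), for 0.05 s.
2. the axle is parked in the notch and let go, the block still home in the cradle (x of axle in the frame of cradle between -0.006 and 0.006 m and y of axle in the frame of cradle between -0.111 and -0.099 m and z of axle in the frame of cradle between 0.046 and 0.054 m and angle between the z axis of axle and the z axis of cradle, either way round below 0.15 rad and angle between axle's own z axis and vertical below 1 rad and contact force between the fingers and axle below 0.1 N and distance between hanger and cradle below 0.012 m), for 0.2 s.
3. the block stands upright on the vise's bed between the jaws, yellow face towards the fixed jaw, axle still parked (x of yellow_face in the frame of vise between 0.005 and 0.034 m and y of yellow_face in the frame of vise between -0.02 and 0.02 m and z of yellow_face in the frame of vise between 0.1075 and 0.1165 m and angle between hanger's own z axis and vertical below 0.1 rad and angle between the x axis of hanger and the x axis of vise, either way round below 0.12 rad and x of axle in the frame of cradle between -0.006 and 0.006 m and y of axle in the frame of cradle between -0.111 and -0.099 m and z of axle in the frame of cradle between 0.046 and 0.054 m and angle between the z axis of axle and the z axis of cradle, either way round below 0.15 rad and angle between axle's own z axis and vertical below 1 rad), for 0.2 s.
At the end, for the whole second after the job is handed in: Axle parked: origin within 6 mm (x, y) and 4 mm (z) of the notch point, 0.15 rad, stem up. Block on the vise bed (4.5 mm), upright 0.1 rad, square 0.12 rad, yellow face within 4 mm of the fixed pad and 20 mm of mid-jaw; jaw travel 36.5 to 44 mm. Both released, at rest (x of axle in the frame of cradle between -0.006 and 0.006 m and y of axle in the frame of cradle between -0.111 and -0.099 m and z of axle in the frame of cradle between 0.046 and 0.054 m and angle between the z axis of axle and the z axis of cradle, either way round below 0.15 rad and angle between axle's own z axis and vertical below 1 rad and x of yellow_face in the frame of vise between 0.026 and 0.034 m and y of yellow_face in the frame of vise between -0.02 and 0.02 m and z of yellow_face in the frame of vise between 0.1075 and 0.1165 m and angle between hanger's own z axis and vertical below 0.1 rad and angle between the x axis of hanger and the x axis of vise, either way round below 0.12 rad and value of joint jaw between 0.0365 and 0.044 m and contact force between the fingers and axle below 0.1 N and contact force between the fingers and hanger below 0.1 N and linear speed of each of hanger, axle below 0.02 m/s); the robot touches nothing.
It fails at once if a bystander (cup, wheel, spacer, pick, bottle or wrench) is moved by more than 25 mm (distance of any of cup, wheel_a, wheel_b, spacer, pick, cleaner, wrench from where it was at the start of the episode above 0.025 m).
It also fails if it takes over 64 s, if anything falls off the work surface, if the arm or the gripper's body presses on something with over 40 N, if the wrist force passes 120 N, or if a joint passes its speed limit or range.

ROBOT

A 6-joint arm with a two-finger parallel gripper is mounted at the origin on the work surface. World frame = base frame: x ahead of the robot, y to its left, z up, the work surface at z = 0. Lengths are in mm, angles in rad, forces in N, time in s.
With the tool pointing down it reaches from about 350 to 875 mm from the base axis. Payload 4.2 kg.
Tool frame: the origin (TCP) lies midway between the tips of the shut fingers; the grasp point (between the pads) lies manip.grip_point_offset behind it (manip.grip_point_offset is the distance from the TCP to the grasp point, in mm); x points along the fingers, y is the direction in which the jaws open and shut, and the axes are right-handed (so a half turn about x gives the same grasp; the last joint's range is limited). The gripper opens to 87 mm and grips with 3 to 60 N. Pads are 19 mm wide; open, the fingers measure 117 mm over their backs; the gripper's body (75 mm by 190 mm) begins 51 mm behind the grasp point.
Start: joints at [1.444, 0.385, 0.008, 0, -1.194, -0.259], TCP at [235.155, 579.052, 186.25] pointing down, gripper open.
Joint ranges: [-3.14, 3.14], [-1.21, 2.06], [-1.07, 1.41], [-3.16, 2.05], [-2.99, -0.16], [-3.1, 3.1]. Speed limits (rad/s): [2.79, 2.79, 3.14, 3.14, 3.14, 3.14].

INTERFACE

Orientations are given as a unit quaternion [x, y, z, w].
In Python, from bench import manip, vision gives the robot as it stands.
- The arm moves only by the tool jog_arm, never from a script. Its arguments are lists of equal length, an entry for each row: "hand": the finger opening in mm, from 0 to 87; "travel": the shift along the world's x, y, z in mm, a list of three; "spin": the turn about the world's z in units of 6 degrees (1.0 is 6 degrees). In form: {"hand": [hand, ...], "travel": [[x, y, z], ...], "spin": [spin, ...]}. A call has 1 to 5 rows; each row shifts and turns the commanded pose from where the row before left it; what a row does not reach is not made up. A row lasts 1/10 s, in which the tool goes at most 50 mm and 8.59 degrees, less where a joint would pass 70% of its speed; a pose out of reach is approached as far as the arm can. A call with a gripper value outside its range is refused whole. The fingers move at their own pace and stop on an object; the grip force is fixed at half the most. Time passes only in rows, so rows that do not move let the fingers close. It gives the time, the measured TCP pose, the force and the opening at its end, in the units of the state.
- manip.get_state(): the state, without advancing time (a new reading comes with each control period).
- vision.capture(name): name is "side" or "top" or "wrist"; returns a dict with "color" (420x560x3 uint8, red, green, blue), "range_z" (420x560 float32, mm along the optical axis (not along the pixel's ray), 0 where there is no reading), "vertical_fov" (degrees; the focal length in pixels is half the picture's height over the tangent of half this angle, whatever the lens; pixels are square), "cx", "cy" (the principal point, pixels), "R" (3x3) and "t" (3): a world point X has camera coordinates R X + t. Camera axes: x right, y down, z forward; pixel columns grow to the right and rows downward; lengths in mm; the calibration is good to about 2 mm. A picture is of the moment at which its call begins.
- manip.job_done(): hands the job in, once; it reports no verdict.
The state is a dict: "t": time; "joint_positions": joint angles; "joint_vel": joint speeds; "effort": joint torques, N m; "tcp_pos": TCP position; "tcp_rot": TCP orientation; "wrist_force": force on the tool from outside, world axes, zero at the start; "ft_torque": the same for the moment, N m; "gripper_width": finger opening in mm.
Only numpy, scipy, OpenCV 4.12 (cv2) and the standard library are available. Lean on these libraries where they do the work, as an engineer would, in place of code of your own. Each camera call takes 0.05 s, during which the arm holds its last target. There are 200 camera calls.

## Working session

There is one attempt and no reset: what is moved stays moved. The work goes in short steps, Python scripts to look and compute and a tool call to move; the robot and the scene stay as the last step left them, time stands still between calls to the robot, and variables do not carry over. Pictures are saved under pics/ and viewed, about 8 in all and at most 12, crops included, and the job is handed in when it is done.

Besides the shell and the picture viewer there is one more tool, called after ">>>" as name(argument=value, ...) on one line, values as JSON. jog_arm: Moves the arm, as the interface text tells. Its arguments: {"type":"object","properties":{"hand":{"type":"array"},"travel":{"type":"array"},"spin":{"type":"array"}},"required":["hand","travel","spin"]}

```bash
ls; mkdir -p pics; cat > h.py <<'E'
import numpy as np, cv2
from bench import manip, vision
def cap(n):
    c=vision.capture(n); h=c["color"].shape[0]
    c["f"]=h/2/np.tan(np.radians(c["vertical_fov"])/2); c["R"]=np.array(c["R"]); c["t"]=np.array(c["t"]); return c
def cloud(c):
    z=c["range_z"].astype(float); v,u=np.indices(z.shape)
    p=np.stack([(u-c["cx"])/c["f"]*z,(v-c["cy"])/c["f"]*z,z],-1)
    return (p-c["t"])@c["R"]          # world points, rows = R^T(p-t)
def save(c,name,box=None,k=1):
    im=c["color"][:,:,::-1]
    if box: u0,v0,u1,v1=box; im=im[v0:v1,u0:u1]
    cv2.imwrite("pics/"+name,cv2.resize(im,None,fx=k,fy=k,interpolation=cv2.INTER_CUBIC))
def proj(c,X):
    p=c["R"]@np.array(X,float)+c["t"]; return c["f"]*p[0]/p[2]+c["cx"],c["f"]*p[1]/p[2]+c["cy"]
E
python3 - <<'E'
from h import *
for n in("side","top"):
    c=cap(n); save(c,n+"0.png"); np.savez(n+"0.npz",**c)
    print(n,c["f"],-c["R"].T@c["t"],c["R"].round(2).tolist(), (c["range_z"]==0).mean())
s=manip.get_state(); print(s); print(manip.grip_point_offset)
E
```

```text
pics
side 455.8704245920023 [241.21017871 939.96521973 926.72532083] [[-0.97, -0.22, -0.02], [-0.13, 0.63, -0.77], [0.18, -0.75, -0.64]] 0.004013605442176871
top 407.258436004261 [ 282.27033022   -5.16538571 1155.83576183] [[0.01, -1.0, -0.03], [-0.99, -0.0, -0.17], [0.17, 0.03, -0.99]] 0.004060374149659864
{'t': 0.1, 'joint_positions': array([ 1.44361135e+00,  3.85479463e-01,  6.75639157e-03, -4.60207417e-04,
       -1.19399980e+00, -2.58608130e-01]), 'joint_vel': array([-6.38764014e-06, -1.72498939e-03,  4.17388598e-03,  3.04121411e-03,
       -1.93489779e-04, -3.35843267e-04]), 'effort': array([-4.46827144e-04, -3.91687024e+01,  1.87935644e+01,  4.23189729e+00,
        1.34634748e-02, -7.49131436e-05]), 'tcp_pos': array([234.92924923, 578.50066781, 185.26305259]), 'tcp_rot': array([-0.6938741 ,  0.13630259,  0.69408646,  0.13492339]), 'wrist_force': array([-0.00499341,  0.08742327, -0.18069453]), 'ft_torque': array([0.04380796, 0.00097935, 0.02669603]), 'gripper_width': 87.03146436392669}
18.700000000000003
```

View pics/side0.png

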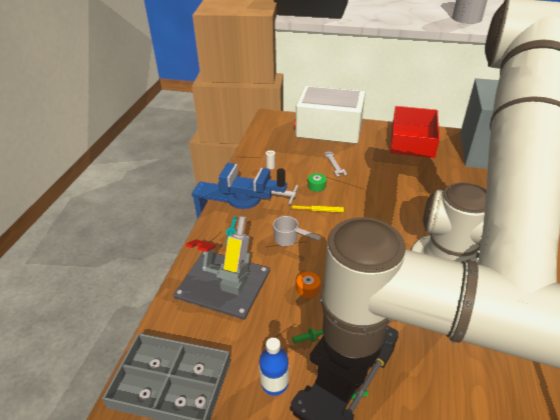

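View pics/top0.png

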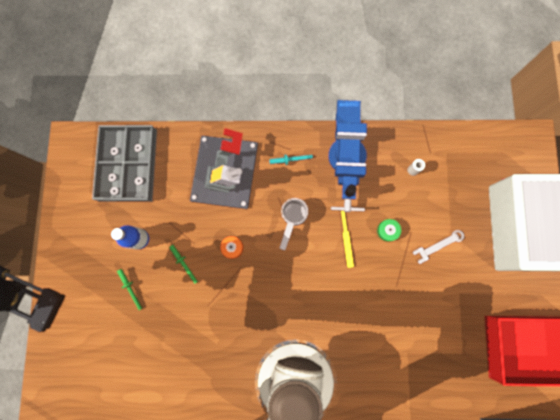

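```bash
python3 - <<'E'
from h import *
from collections import namedtuple
S=dict(np.load("side0.npz")); T=dict(np.load("top0.npz"))
for d in(S,T):
    for k in("f","cx","cy"): d[k]=float(d[k])
def hsv(c): return cv2.cvtColor(c["color"],cv2.COLOR_RGB2HSV).astype(int)
# yellow face, side view
P=cloud(S);H=hsv(S)
m=(H[...,0]>20)&(H[...,0]<35)&(H[...,1]>150)&(H[...,2]>100); m[:, :200]=0;m[:,280:]=0;m[:220]=0;m[300:]=0
Y=P[m]; c=np.median(Y,0); Y=Y[np.linalg.norm(Y-c,axis=1)<70]; c=Y.mean(0); u,s,v=np.linalg.svd(Y-c); n=v[2]*np.sign(v[2][2])
print("yellow",len(Y),c,"n",n,"sv",s/np.sqrt(len(Y)),"yaw",np.degrees(np.arctan2(n[1],n[0])),"long",v[0])
# stand in top view: heights 8..22
P=cloud(T);H=hsv(T)
v,u=np.indices(H.shape[:2])
box=(u>180)&(u<265)&(v>125)&(v<215)
m=box&(abs(P[...,2]-15)<7)&(H[...,2]<130)
r=cv2.minAreaRect(P[m][:,:2].astype(np.float32)); print("stand",m.sum(),r,P[m][:,2].mean())
m=box&((H[...,0]<8)|(H[...,0]>172))&(H[...,1]>150)&(P[...,2]>60)
R=P[m]; c=R.mean(0); n=np.linalg.svd(R-c)[2][2]; print("red top",m.sum(),c,n*np.sign(n[2]),R.min(0),R.max(0))
# stem: highest points
m=box&(P[...,2]>150)
A=P[m]; i=A[:,2].argsort()[::-1]
print("hi",A[i[:8]].round(1).tolist())
# vise
box=(u>320)&(u<375)&(v>95)&(v<215)
for lo,hi,nm in((98,112,"jaws"),(125,140,"knob"),(58,72,"bed")):
    m=box&(P[...,2]>lo)&(P[...,2]<hi)
    Q=P[m]; 
    if len(Q): print(nm,len(Q),Q.mean(0),cv2.minAreaRect(Q[:,:2].astype(np.float32)),Q.min(0),Q.max(0))
m=box&(P[...,2]>98)&(P[...,2]<112)
nl,l,st,ce=cv2.connectedComponentsWithStats(m.astype(np.uint8))
for k in range(1,nl):
    if st[k,4]>25: print(k,st[k],ce[k],P[l==k].mean(0),cv2.minAreaRect(P[l==k][:,:2].astype(np.float32)))
print("table z",np.median(P[300:330,150:230,2]))
save(T,"top_crop.png",(185,95,385,215),4)
save(S,"side_crop.png",(170,150,330,320),4)
E
```

```text
yellow 415 [542.21821185 208.77309366 117.264333  ] n [0.13423359 0.85182603 0.50633364] sv [23.94741665  9.75012493  2.03404432] yaw 81.04478196390923 long [-0.08800747 -0.49869115  0.86230031]
stand 2388 ((577.0580444335938, 209.97723388671875), (167.72677612304688, 198.4989013671875), 82.750244140625) 14.746692385587046
red top 351 [636.41800175 173.78549517 103.14666385] [0.01624714 0.98849814 0.15035777] [282.27033022  -5.16538571  84.01926127] [ 669.42199798  201.39571064 1155.83576183]
hi [[282.3, -5.2, 1155.8], [282.3, -5.2, 1155.8], [282.3, -5.2, 1155.8], [282.3, -5.2, 1155.8], [282.3, -5.2, 1155.8], [282.3, -5.2, 1155.8], [282.3, -5.2, 1155.8], [282.3, -5.2, 1155.8]]
jaws 730 [ 614.47137069 -144.68737738  104.43218328] ((588.3751831054688, -143.6605987548828), (79.27835083007812, 201.4464569091797), 88.78463745117188) [ 487.71794891 -185.11277441   98.00693655] [ 688.71474286 -103.30806246  111.887253  ]
knob 79 [ 499.48672976 -139.79021608  132.55903378] ((499.82598876953125, -140.1396942138672), (23.86336326599121, 23.288667678833008), 61.19993591308594) [ 487.1973039  -151.06639517  126.6349487 ] [ 512.66190948 -128.23691921  138.13606715]
bed 584 [ 607.5449594  -143.76667022   64.69838293] ((569.7591552734375, -138.20884704589844), (68.53435516357422, 230.4049835205078), 87.9113540649414) [ 454.36446619 -174.98377025   58.10642638] [ 686.12157302 -103.7835761    71.60398416]
1 [336 123  30  14 369] [350.80216802 129.11111111] [ 670.20326475 -146.86876414  104.49325791] ((671.3492431640625, -146.45448303222656), (77.53253173828125, 36.0725212097168), 87.8465805053711)
2 [335 163  31  13 350] [349.96571429 169.06      ] [ 559.54847281 -142.71865267  104.32952627] ((560.501220703125, -143.21812438964844), (79.63130187988281, 31.964824676513672), 86.81013488769531)
table z -0.08909372006678803
```

View pics/side_crop.png

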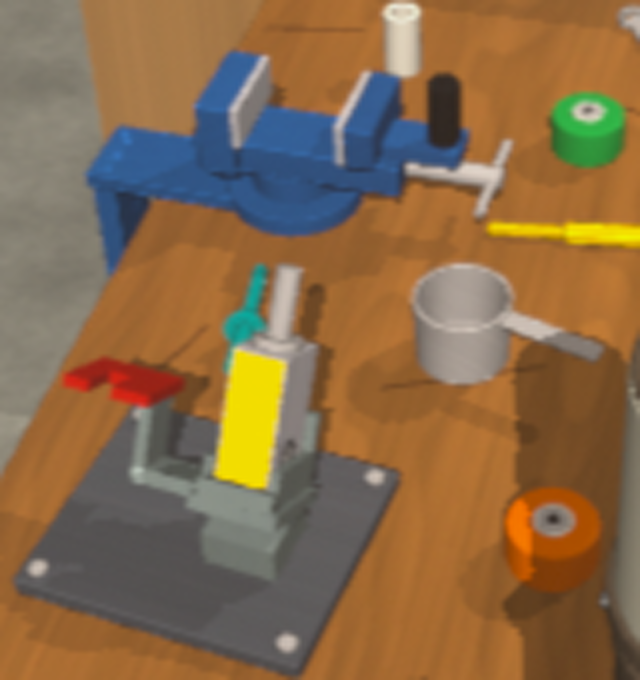

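```bash
python3 - <<'E'
from h import *
from scipy.spatial.transform import Rotation as R
s=manip.get_state(); M=R.from_quat(s["tcp_rot"]).as_matrix(); print(M.round(3)); print("jaw yaw",np.degrees(np.arctan2(M[1,1],M[0,1])))
c=cap("wrist"); C=-c["R"].T@c["t"]; print("cam in tool",M.T@(C-s["tcp_pos"]), "\n",(c["R"]@M).round(2),c["f"])
E
```

```text
[[-0.001 -0.376 -0.926]
 [-0.002 -0.926  0.376]
 [-1.     0.002 -0.   ]]
jaw yaw -112.11404684249334
cam in tool [-199.17426668    1.29621091  -74.67949631] 
 [[-0.    1.    0.  ]
 [-0.27 -0.    0.96]
 [ 0.96  0.    0.27]] 347.89412427410565
```

>>> jog_arm(hand=[60,50,50,50,50], travel=[[0,0,40],[0,0,40],[0,0,40],[25,-36,0],[25,-36,0]], spin=[0,0,0,-1.25,-1.25])

```text
t: 0.65
tcp_pos: [285.1, 507.2, 306.9]
tcp_rot: [-0.67, 0.225, 0.67, 0.227]
wrist_force: [1.1, 1.0, -0.4]
gripper_width: 55.7
```

>>> jog_arm(hand=[50,50,50,50,50], travel=[[25,-36,0],[25,-36,0],[25,-36,0],[25,-36,0],[25,-36,0]], spin=[-1.25,-1.25,-1.25,-1.25,-1.25])

```text
t: 1.15
tcp_pos: [410.7, 325.3, 306.1]
tcp_rot: [-0.561, 0.43, 0.561, 0.43]
wrist_force: [1.0, 0.0, 0.7]
gripper_width: 50.4
```

>>> jog_arm(hand=[50,50,50,50,50], travel=[[25,-36,0],[25,-36,0],[25,-36,0],[25,-36,0],[25,-34,0]], spin=[-1.25,-1.25,-1.25,0,0])

```text
t: 1.65
tcp_pos: [535.7, 147.3, 306.1]
tcp_rot: [-0.468, 0.53, 0.468, 0.53]
wrist_force: [0.1, 0.3, -0.0]
gripper_width: 50.1
```

```bash
cat >> h.py <<'E'
from scipy.spatial.transform import Rotation as Rot
def st():
    s=manip.get_state(); M=Rot.from_quat(s["tcp_rot"]).as_matrix(); g=s["tcp_pos"]-manip.grip_point_offset*M[:,0]
    print("t %.2f"%s["t"],"tcp",s["tcp_pos"].round(1),"grip",g.round(1),"jawyaw %.2f"%np.degrees(np.arctan2(M[1,1],M[0,1])),"down",M[2,0].round(4),"F",s["wrist_force"].round(1),"w %.1f"%s["gripper_width"],"j",s["joint_positions"].round(2)); return s,M,g
E
python3 - <<'E'
from h import *
s,M,g=st(); c=cap("wrist"); save(c,"w1.png"); np.savez("w1.npz",**c)
y=np.radians(82.75); xh=np.array([np.cos(y)*.866,np.sin(y)*.866,.5]); zh=np.array([-np.cos(y)*.5,-np.sin(y)*.5,.866]); yh=np.cross(zh,xh)
O=np.array([542.3,214.4,60])
for nm,p in (("axle0",(0,0,95)),("stemtop",(0,0,146)),("notch",(0,-105,50)),("blkA",(25,18,95)),("blkB",(-25,18,95)),("blkC",(25,-18,95)),("blkD",(-25,-18,95))):
    print(nm,np.round(proj(c,O+p[0]*xh+p[1]*yh+p[2]*zh),1))
E
```

```text
t 1.65 tcp [535.7 147.3 306.1] grip [535.7 147.3 324.8] jawyaw 172.89 down -1.0 F [ 0.1  0.3 -0. ] w 50.1 j [ 0.56  0.21  0.05 -0.   -1.42 -0.68]
axle0 [284.6 200. ]
stemtop [284.9 185.7]
notch [197.1 209.7]
blkA [301.5 222.7]
blkB [301. 178.]
blkC [267.6 222.7]
blkD [268.2 178. ]
```

View pics/w1.png

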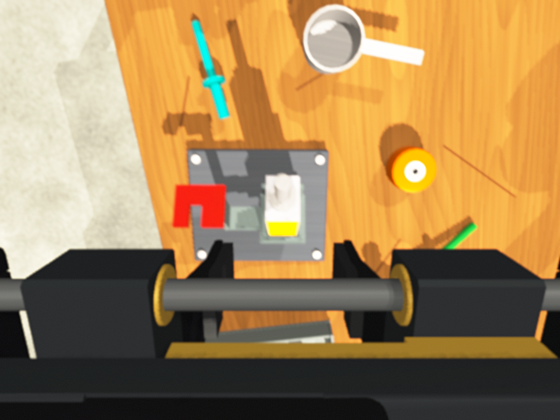

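```bash
cat >> h.py <<'E'
Y0=np.radians(82.75); O=np.array([542.3,214.4,60.])
def frame(yaw=Y0):
    x=np.array([np.cos(yaw)*.866,np.sin(yaw)*.866,.5]); z=np.array([-np.cos(yaw)*.5,-np.sin(yaw)*.5,.866]); return np.stack([x,np.cross(z,x),z])
def tocr(P): return (P-O)@frame().T
def load(n):
    d=dict(np.load(n)); 
    for k in("f","cx","cy"): d[k]=float(d[k])
    return d
E
python3 - <<'E'
from h import *
c=load("w1.npz"); P=tocr(cloud(c)); H=cv2.cvtColor(c["color"],cv2.COLOR_RGB2HSV).astype(int)
v,u=np.indices(H.shape[:2]); b=(u>165)&(u<320)&(v>150)&(v<240)&(c["range_z"]>0)
red=b&((H[...,0]<8)|(H[...,0]>172))&(H[...,1]>150)&(u<235)
Q=P[red]; print("red z med",np.median(Q[:,2]),"x",np.percentile(Q[:,0],[1,99]),"y",np.percentile(Q[:,1],[1,99]))
for r in range(184,232,4):
    w=np.where(red[r])[0]
    if len(w): print(r,w.min(),w.max(),[ (int(a),int(d)) for a,d in zip(w[:-1],w[1:]) if d-a>1], P[r,w.min(),:].round(1),P[r,w.max()].round(1))
yel=b&(H[...,0]>20)&(H[...,0]<35)&(H[...,1]>150); Q=P[yel]; print("yellow x,y,z",np.percentile(Q,[2,50,98],axis=0).round(1).tolist())
stem=b&(u>250)&(P[...,2]>108)&(P[...,2]<160); Q=P[stem]; print("stem",len(Q),np.percentile(Q,[2,50,98],axis=0).round(1).tolist())
top=b&(u>250)&(abs(P[...,2]-95)<4); Q=P[top]; print("blk top",len(Q),np.percentile(Q,[2,50,98],axis=0).round(1).tolist())
E
```

```text
red z med 50.891478027095815 x [-54.81147116  21.16846572] y [-133.41415136  -72.49203259]
184 189 223 [(190, 216)] [ -59.8 -140.9  -35.1] [-54.7 -87.7 -19.1]
188 176 225 [] [ -26.7 -132.    51.5] [-27.2 -72.5  50.3]
192 176 225 [(217, 219)] [ -21.4 -131.3   52.4] [-22.1 -72.3  50.5]
196 175 224 [] [ -43.5 -162.8  -43.1] [-17.  -73.3  50.6]
200 175 224 [(197, 199), (213, 215)] [ -11.5 -132.    51.7] [-11.6 -72.9  51.7]
204 175 224 [] [  -6.9 -132.1   50.3] [ -7.  -72.9  50.4]
208 174 224 [(189, 202)] [ -27.6 -166.2  -53.5] [ -2.2 -72.8  49.8]
212 174 224 [(189, 202), (219, 221)] [   3.1 -132.4   50.5] [  2.9 -72.5  50.3]
216 174 224 [(188, 201)] [   7.9 -132.2   50. ] [  8.  -72.1  50.9]
220 173 224 [(188, 201)] [ -11.  -169.2  -62.6] [ 12.7 -72.1  50.1]
224 173 223 [(187, 201)] [  17.6 -132.6   50. ] [ 18.  -72.7  52.2]
yellow x,y,z [[23.9, -17.9, 14.5], [24.4, -2.7, 61.0], [24.9, 12.7, 94.6]]
stem 373 [[-9.2, -8.6, 110.0], [1.5, -1.8, 146.1], [5.3, 5.7, 148.3]]
blk top 753 [[-25.7, -19.0, 94.0], [12.7, -1.7, 96.1], [24.1, 15.7, 97.8]]
```

>>> jog_arm(hand=[50,50,50,50,50], travel=[[0,1,-40],[0,0,-40],[0,0,-40],[0,0,-21],[0,0,-10]], spin=[0,0,0,0,0])

```text
t: 2.2
tcp_pos: [533.6, 149.2, 152.4]
tcp_rot: [-0.467, 0.532, 0.468, 0.528]
wrist_force: [-0.3, -0.2, 0.7]
gripper_width: 50.0
```

>>> jog_arm(hand=[30,10,10,10,10], travel=[[0,0,0],[0,0,0],[0,0,0],[0,0,0],[0,0,0]], spin=[0,0,0,0,0])

```text
t: 2.7
tcp_pos: [535.5, 150.3, 156.1]
tcp_rot: [-0.468, 0.529, 0.468, 0.531]
wrist_force: [0.3, 0.4, 0.0]
gripper_width: 17.9
```

```bash
sed -i 's/O=np.array(\[542.3,214.4,60.\])/O=np.array([543.9,213.7,60.3])/' h.py; python3 -c "
from h import *
st()"
```

```text
t 2.70 tcp [535.5 150.3 156.1] grip [535.5 150.3 174.8] jawyaw 172.90 down -1.0 F [0.3 0.4 0. ] w 17.9 j [ 0.57  0.29 -0.21  0.   -1.07 -0.69]
```

>>> jog_arm(hand=[10,10,10], travel=[[0,0,0],[0,0,0],[0,0,0]], spin=[0,0,0])

```text
t: 3.0
tcp_pos: [535.2, 150.0, 155.3]
tcp_rot: [-0.468, 0.53, 0.468, 0.53]
wrist_force: [0.3, -0.3, 0.2]
gripper_width: 10.3
```

```bash
python3 - <<'E'
from h import *
st(); c=cap("side"); save(c,"s2.png",(180,180,320,300),5); np.savez("s2.npz",**c)
E
```

```text
t 3.00 tcp [535.2 150.  155.3] grip [535.2 150.  174. ] jawyaw 172.89 down -1.0 F [ 0.3 -0.3  0.2] w 10.3 j [ 0.56  0.29 -0.21  0.   -1.07 -0.69]
```

View pics/s2.png

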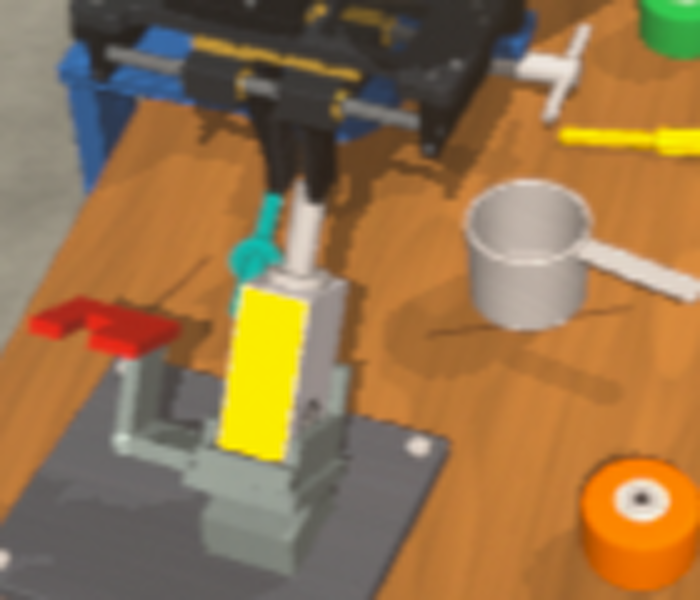

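```bash
python3 - <<'E'
from h import *
c=load("s2.npz"); F=frame()
q=lambda p:((np.array(proj(c,p))-[180,180])*5).round(0)
print("tip",q([535.2,150,155.3]),"grip",q([535.2,150,174]))
for z in(95,101,120,131,146): print(z,q(O+z*F[2]))
P=cloud(c); H=c["color"].astype(int)
for (u,v) in [(300,275),(305,230),(310,205),(305,190),(320,180),(320,150),(275,160),(290,150),(340,300)]:
    k=P[180+v//5,180+u//5]; print((u,v),k.round(1),"cradle",tocr(k).round(1),H[180+v//5,180+u//5])
E
```

```text
tip [302. 239.] grip [300. 211.]
95 [289. 280.]
101 [291. 268.]
120 [297. 231.]
131 [300. 210.]
146 [304. 181.]
(300, 275) [530.5 170.8 151.1] cradle [  7.1   7.9 100.8] [180 169 159]
(305, 230) [530.6 157.4 169.1] cradle [  4.6   6.1 123. ] [221 209 197]
(310, 205) [529.4 150.4 179.7] cradle [  3.7   6.4 135.7] [201 188 178]
(305, 190) [527.5 160.6 198.7] cradle [ 21.8   9.5 147.3] [95 87 82]
(320, 180) [519.7 159.9 206. ] cradle [ 24.   17.2 154.4] [46 35 28]
(320, 150) [518.2 160.5 225.7] cradle [ 34.2  18.8 171.2] [46 37 30]
(275, 160) [543.1 155.9 211.1] cradle [ 25.7  -6.5 159.3] [55 48 43]
(290, 150) [538.2 147.1 211. ] cradle [ 17.5  -2.8 163.9] [50 42 35]
(340, 300) [515.9 156.3 123.1] cradle [-21.   20.5  84.6] [141 122 112]
```

```bash
python3 - <<'E'
from h import *
c=cap("wrist"); save(c,"w2.png",(180,120,380,270),4); np.savez("w2.npz",**c)
s,M,g=st()
for p in (s["tcp_pos"],g): print((np.array(proj(c,p))-[180,120])*4)
F=frame()
for z in(101,146): print(z,(np.array(proj(c,O+z*F[2]))-[180,120])*4)
P=cloud(c)
for v in range(130,262,8): print(v,[ (P[v,u].round(0).tolist()) for u in (265,273,280,287,295)])
E
```

```text
t 3.10 tcp [535.1 150.  155.2] grip [535.1 150.  173.9] jawyaw 172.89 down -1.0 F [ 0.9 -0.3 -0.4] w 10.0 j [ 0.56  0.29 -0.21 -0.   -1.07 -0.69]
[411.7813408  466.99610373]
[411.84443432 514.72960992]
101 [407.52487309 530.93549834]
146 [407.05154154 490.36652616]
130 [[546.0, 94.0, 1.0], [538.0, 95.0, 1.0], [531.0, 96.0, 1.0], [524.0, 96.0, 0.0], [516.0, 97.0, 1.0]]
138 [[547.0, 101.0, 1.0], [539.0, 103.0, -0.0], [532.0, 103.0, 1.0], [525.0, 104.0, 1.0], [517.0, 105.0, 0.0]]
146 [[548.0, 109.0, -0.0], [540.0, 110.0, 1.0], [533.0, 111.0, 1.0], [526.0, 112.0, 1.0], [518.0, 113.0, 0.0]]
154 [[549.0, 117.0, 1.0], [541.0, 118.0, 1.0], [534.0, 119.0, 1.0], [527.0, 120.0, -0.0], [519.0, 121.0, 0.0]]
162 [[550.0, 125.0, -0.0], [542.0, 126.0, 1.0], [535.0, 127.0, 1.0], [528.0, 128.0, 0.0], [520.0, 129.0, 1.0]]
170 [[551.0, 131.0, 15.0], [543.0, 132.0, 16.0], [536.0, 133.0, 16.0], [529.0, 134.0, 16.0], [521.0, 135.0, 15.0]]
178 [[552.0, 139.0, 16.0], [544.0, 140.0, 16.0], [537.0, 141.0, 14.0], [530.0, 142.0, 16.0], [522.0, 142.0, 17.0]]
186 [[553.0, 147.0, 17.0], [545.0, 148.0, 15.0], [538.0
[... 424 characters left out ...]
 130.0], [541.0, 145.0, 130.0], [537.0, 145.0, 132.0], [532.0, 147.0, 130.0], [527.0, 147.0, 131.0]]
226 [[547.0, 149.0, 133.0], [542.0, 149.0, 135.0], [535.0, 133.0, 183.0], [531.0, 134.0, 182.0], [527.0, 152.0, 132.0]]
234 [[547.0, 151.0, 143.0], [539.0, 137.0, 185.0], [535.0, 137.0, 185.0], [532.0, 138.0, 185.0], [527.0, 138.0, 185.0]]
242 [[543.0, 138.0, 193.0], [539.0, 140.0, 187.0], [536.0, 141.0, 185.0], [532.0, 141.0, 188.0], [528.0, 140.0, 192.0]]
250 [[542.0, 138.0, 202.0], [540.0, 145.0, 187.0], [536.0, 144.0, 189.0], [532.0, 145.0, 189.0], [528.0, 140.0, 202.0]]
258 [[542.0, 138.0, 211.0], [543.0, 165.0, 151.0], [538.0, 158.0, 169.0], [534.0, 160.0, 166.0], [528.0, 139.0, 212.0]]
```

View pics/w2.png

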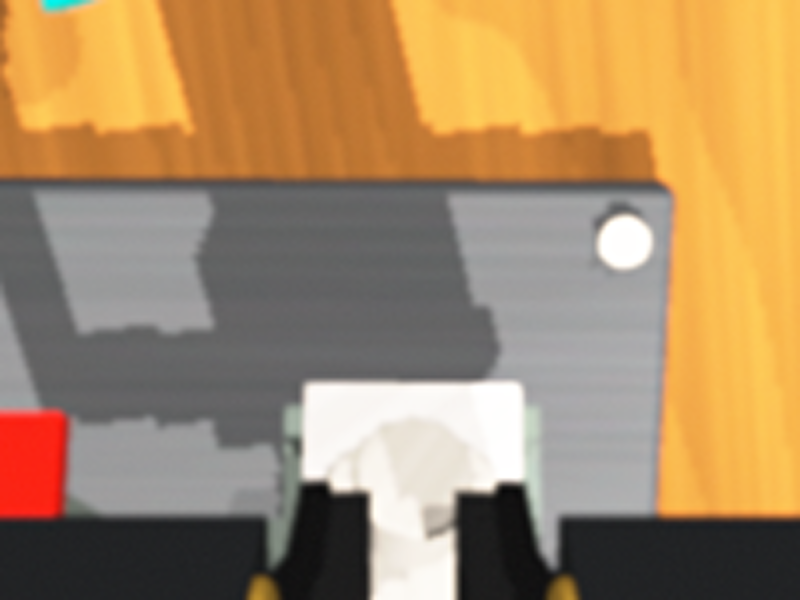

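```bash
python3 - <<'E'
from h import *
s=manip.get_state(); M=Rot.from_quat(s["tcp_rot"]).as_matrix()
for n,t,w in(("w1.npz",np.array([535.7,147.3,306.1]),50),("w2.npz",np.array([535.1,150,155.2]),10)):
    c=load(n); L=(cloud(c)-t)@M; dark=c["color"].max(-1)<75
    for y0,y1 in((-60,-30),(-30,-20),(-20,-10),(-10,-3),(3,10),(10,20),(20,30),(30,60)):
        m=dark&(L[...,1]>y0)&(L[...,1]<y1)&(L[...,0]>-90)&(L[...,0]<25)&(abs(L[...,2])<45)
        if m.sum()>5: print(n,(y0,y1),m.sum(),"max x (fwd) pct",np.percentile(L[m][:,0],[50,90,98]).round(1),"z",np.percentile(L[m][:,2],[5,95]).round(1))
E
```

```text
w1.npz (-60, -30) 484 max x (fwd) pct [-66.5 -45.3 -38.9] z [-13.1   2.7]
w1.npz (-30, -20) 927 max x (fwd) pct [-63.1 -43.2 -39.2] z [-11.7   5. ]
w1.npz (20, 30) 1148 max x (fwd) pct [-69.9 -46.6 -41.8] z [-11.8   5.8]
w1.npz (30, 60) 378 max x (fwd) pct [-66.6 -46.8 -40.6] z [-13.1 -12. ]
w2.npz (-20, -10) 394 max x (fwd) pct [-62.9 -45.1 -40.4] z [-13.    0.2]
w2.npz (-10, -3) 506 max x (fwd) pct [-63.6 -46.4 -40.6] z [-11.5  -0.1]
w2.npz (3, 10) 745 max x (fwd) pct [-72.5 -48.  -41.1] z [-11.7   6.1]
w2.npz (10, 20) 302 max x (fwd) pct [-62.4 -44.8 -40.7] z [-13.1 -12.1]
```

>>> jog_arm(hand=[50,50,50,50,50], travel=[[0,0,0],[0,0,0],[0,0,0],[0,0,-10],[0,0,-10]], spin=[0,0,0,0,0])

```text
t: 3.6
tcp_pos: [535.0, 150.1, 134.5]
tcp_rot: [-0.468, 0.53, 0.468, 0.53]
wrist_force: [0.1, -0.7, 0.8]
gripper_width: 42.2
```

>>> jog_arm(hand=[50,50,50,10,10], travel=[[0,0,-10],[0,0,-8],[0,0,0],[0,0,0],[0,0,0]], spin=[0,0,0,0,0])

```text
t: 4.1
tcp_pos: [535.6, 150.2, 117.6]
tcp_rot: [-0.468, 0.53, 0.468, 0.53]
wrist_force: [-0.2, 0.5, -0.7]
gripper_width: 40.8
```

>>> jog_arm(hand=[10,10,10,10,10], travel=[[0,0,0],[0,0,0],[0,0,0],[0,0,0],[0,0,0]], spin=[0,0,0,0,0])

```text
t: 4.6
tcp_pos: [535.3, 150.1, 117.5]
tcp_rot: [-0.468, 0.53, 0.468, 0.53]
wrist_force: [-0.6, 0.7, 0.4]
gripper_width: 15.0
```

>>> jog_arm(hand=[10,10], travel=[[0,0,0],[0,0,0]], spin=[0,0,0])

```text
validation failed for argument at $.sp...
```

>>> jog_arm(hand=[10,10], travel=[[0,0,0],[0,0,0]], spin=[0,0])

```text
t: 4.8
tcp_pos: [535.3, 150.1, 117.5]
tcp_rot: [-0.468, 0.53, 0.468, 0.53]
wrist_force: [-0.2, -0.6, 1.2]
gripper_width: 15.3
```

>>> jog_arm(hand=[5,5,5,5,5], travel=[[-0.7,-5.5,9.5],[-0.7,-5.5,9.5],[-0.7,-5.5,9.5],[-0.7,-5.5,9.5],[-0.7,-5.5,9.5]], spin=[0,0,0,0,0])

```text
t: 5.3
tcp_pos: [531.4, 121.8, 165.7]
tcp_rot: [-0.468, 0.53, 0.468, 0.53]
wrist_force: [0.2, 0.4, -2.0]
gripper_width: 15.2
```

```bash
python3 -c "
from h import *
st(); c=cap('side'); save(c,'s3.png',(180,160,320,280),5)"
```

```text
t 5.30 tcp [531.4 121.8 165.7] grip [531.4 121.8 184.4] jawyaw 172.88 down -1.0 F [ 0.2  0.4 -2. ] w 15.2 j [ 0.52  0.27 -0.22 -0.   -1.08 -0.65]
```

View pics/s3.png

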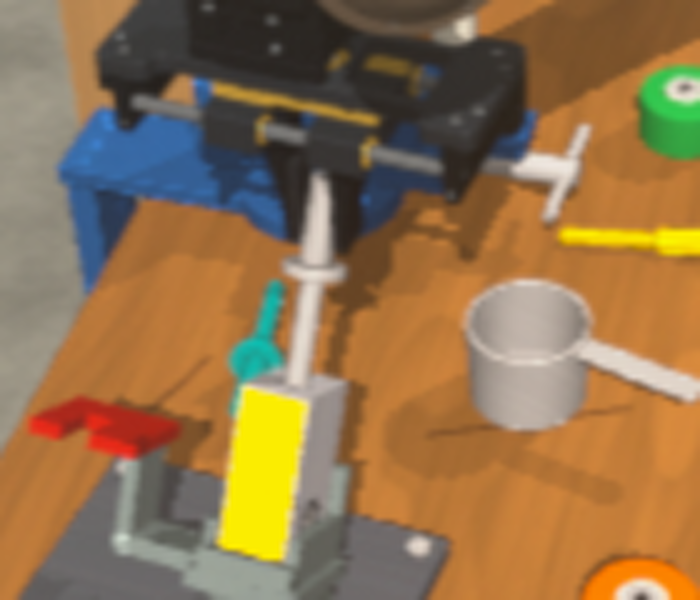

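>>> jog_arm(hand=[5,5,5,5,5], travel=[[-0.7,-5.8,10],[-0.7,-5.8,10],[-0.8,-5.8,10.3],[30,-4,0],[30,-4,0]], spin=[0,0,0,0,0])

```text
t: 5.85
tcp_pos: [590.0, 96.7, 196.8]
tcp_rot: [-0.468, 0.529, 0.468, 0.53]
wrist_force: [0.4, 0.5, -1.5]
gripper_width: 15.0
```

>>> jog_arm(hand=[5,5,5,5,5], travel=[[30,-3.5,0],[14.2,-1.7,0],[0.6,5.2,3],[1.6,12.4,-21.6],[1.6,12.4,-21.6]], spin=[0,0,0,0,0])

```text
t: 6.35
tcp_pos: [637.4, 122.3, 155.8]
tcp_rot: [-0.468, 0.529, 0.468, 0.531]
wrist_force: [-0.1, -0.4, -2.2]
gripper_width: 15.2
```

>>> jog_arm(hand=[5,5], travel=[[0,0,0],[0,0,0]], spin=[0,0])

```text
t: 6.55
tcp_pos: [637.0, 121.9, 155.4]
tcp_rot: [-0.469, 0.53, 0.468, 0.529]
wrist_force: [0.8, 0.1, -0.7]
gripper_width: 15.4
```

```bash
python3 - <<'E'
from h import *
s,M,g=st(); c=cap('side'); save(c,'s4.png',(180,180,280,280),6); np.savez("s4.npz",**c)
w=cap("wrist"); np.savez("w4.npz",**w)
print("axle origin pred cradle",tocr(s["tcp_pos"]-np.array([535.3,150.1,117.5])+O+95*frame()[2]).round(1))
E
```

```text
t 6.55 tcp [637.  121.9 155.4] grip [637.  121.9 174.1] jawyaw 172.96 down -1.0 F [ 0.8  0.1 -0.7] w 15.4 j [ 0.44  0.45  0.03  0.   -1.15 -0.56]
axle origin pred cradle [   5.9 -104.5  135.4]
```

View pics/s4.png

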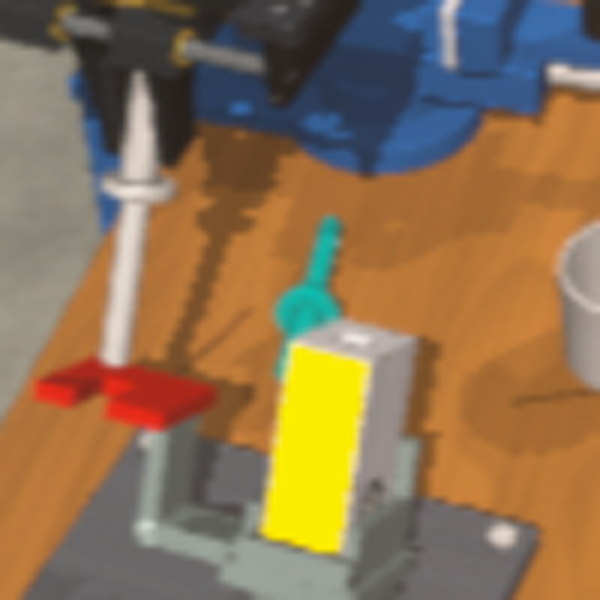

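```bash
python3 - <<'E'
from h import *
c=load("s4.npz"); F=frame()
q=lambda p:((np.array(proj(c,O+np.array(p)@F))-[180,180])*6).round(0)
print("tip pred",q((5.9,-104.5,60.4)),"flange",q((5.9,-104.5,138.4)),"closed end corners",q((-6,-105,50)),"outer y=-113,x22",q((22,-113,50)),q((22,-97,50)),"plate corners",q((22,-70,50)),q((22,-131,50)),q((-30,-131,50)))
w=load("w4.npz"); P=tocr(cloud(w)); v,u=np.indices(P.shape[:2])
# shank: light, between z 65..125 ,near y -105
col=w["color"].astype(int); sat=col.max(-1)-col.min(-1)
for lo,hi in((60,75),(75,90),(90,105),(105,120),(120,133)):
    m=(P[...,2]>lo)&(P[...,2]<hi)&(abs(P[...,1]+105)<15)&(abs(P[...,0])<25)
    if m.sum()>3: print(lo,m.sum(),np.percentile(P[m],[5,50,95],axis=0).round(1).tolist())
red=((col[...,0]>140)&(col[...,1]<60)&(col[...,2]<60)&(abs(P[...,2]-50)<5)); print("red",red.sum(),np.percentile(P[red],[1,99],axis=0).round(1).tolist() if red.sum() else 0)
E
```

```text
tip pred [106. 360.] flange [129. 183.] closed end corners [115. 377.] outer y=-113,x22 [ 67. 387.] [101. 396.] plate corners [158. 411.] [ 29. 377.] [ 88. 351.]
red 367 [[-29.0, -122.0, 49.0], [-13.7, -71.2, 52.0]]
```

>>> jog_arm(hand=[5,5,5,5,5], travel=[[0.6,5,-8.7],[0.6,5,-8.7],[0.6,5,-8.7],[0.6,5,-8.7],[0,0,0]], spin=[0,0,0,0,0])

```text
t: 7.15
tcp_pos: [638.7, 142.4, 117.7]
tcp_rot: [-0.468, 0.531, 0.469, 0.529]
wrist_force: [1.0, -0.9, -2.5]
gripper_width: 15.2
```

>>> jog_arm(hand=[5,5,5,5,5], travel=[[0.6,5,-8.7],[0.6,5,-8.7],[0.6,5,-8.7],[0.6,4,-6.9],[0,0,0]], spin=[0,0,0,0,0])

```text
t: 7.65
tcp_pos: [641.4, 161.2, 85.3]
tcp_rot: [-0.468, 0.531, 0.469, 0.529]
wrist_force: [-0.1, -0.2, -1.1]
gripper_width: 15.4
```

```bash
python3 - <<'E'
from h import *
s,M,g=st()
print("axle origin pred cradle",tocr(s["tcp_pos"]-np.array([535.3,150.1,117.5])+O+95*frame()[2]).round(1))
E
```

```text
t 7.65 tcp [641.4 161.2  85.3] grip [641.5 161.3 104. ] jawyaw 172.92 down -1.0 F [-0.1 -0.2 -1.1] w 15.4 j [ 0.49  0.53 -0.03 -0.   -1.02 -0.61]
axle origin pred cradle [   5.1 -103.9   54.9]
```

>>> jog_arm(hand=[5,5,5,5,5], travel=[[0.6,-3.5,-2],[0.2,1,-1.8],[0.2,1,-1.8],[0,0,-0.6],[0,0,0]], spin=[0,0,0,0,0])

```text
t: 8.15
tcp_pos: [643.5, 159.6, 81.1]
tcp_rot: [-0.468, 0.53, 0.468, 0.53]
wrist_force: [0.7, 1.1, -1.5]
gripper_width: 15.2
```

```bash
python3 - <<'E'
from h import *
s,M,g=st()
print("axle origin pred cradle",tocr(s["tcp_pos"]-np.array([535.3,150.1,117.5])+O+95*frame()[2]).round(1))
E
```

```text
t 8.15 tcp [643.5 159.6  81.1] grip [643.5 159.6  99.8] jawyaw 172.89 down -1.0 F [ 0.7  1.1 -1.5] w 15.2 j [ 0.49  0.53 -0.03 -0.   -1.01 -0.61]
axle origin pred cradle [   1.7 -106.1   51.9]
```

>>> jog_arm(hand=[5,5,5,5,5], travel=[[-0.6,0,-1],[0,0,-1],[0,0,-1],[0,0,0],[0,0,0]], spin=[0,0,0,0,0])

```text
t: 8.65
tcp_pos: [643.5, 160.1, 79.3]
tcp_rot: [-0.469, 0.529, 0.468, 0.531]
wrist_force: [-1.4, 1.1, 5.2]
gripper_width: 15.6
```

>>> jog_arm(hand=[20,26,32,40,40], travel=[[0,0,0],[0,0,0],[0,0,0],[0,0,0],[0,-5,10]], spin=[0,0,0,0,0])

```text
t: 9.15
tcp_pos: [641.3, 154.0, 86.1]
tcp_rot: [-0.468, 0.531, 0.469, 0.529]
wrist_force: [0.1, 0.1, 0.8]
gripper_width: 37.1
```

>>> jog_arm(hand=[40,40,40,40,40], travel=[[0,-10,20],[0,-10,30],[0,-15,40],[0,-20,40],[0,0,0]], spin=[0,0,0,0,0])

```text
t: 9.65
tcp_pos: [646.3, 97.5, 226.6]
tcp_rot: [-0.47, 0.526, 0.465, 0.535]
wrist_force: [0.3, -0.7, -0.1]
gripper_width: 40.3
```

```bash
python3 - <<'E'
from h import *
st(); c=cap('side'); a=c["color"][180:280,180:280,::-1]; np.savez("s5.npz",**c)
w=cap("wrist"); np.savez("w5.npz",**w)
k=lambda i,f:cv2.resize(i,None,fx=f,fy=f,interpolation=cv2.INTER_CUBIC)
cv2.imwrite("pics/m5.png",np.hstack([k(a,4),k(w["color"][100:300,180:380,::-1],2)]))
F=frame()
q=lambda p:((np.array(proj(c,O+np.array(p)@F))-[180,180])*4+[6,2]).round(0)
print("parked flange mid",q((0,-105,53)),"stem top",q((0,-105,101)),[ (z,q((0,18,z))) for z in (30,40,50,60,70,80)])
E
```

```text
t 9.65 tcp [646.3  97.5 226.6] grip [646.   97.5 245.3] jawyaw 172.80 down -0.9999 F [ 0.3 -0.7 -0.1] w 40.3 j [ 0.4   0.4   0.14  0.   -1.29 -0.53]
parked flange mid [ 79. 251.] stem top [ 88. 179.] [(30, array([249., 331.])), (40, array([251., 316.])), (50, array([254., 301.])), (60, array([256., 286.])), (70, array([258., 271.])), (80, array([261., 255.]))]
```

View pics/m5.png

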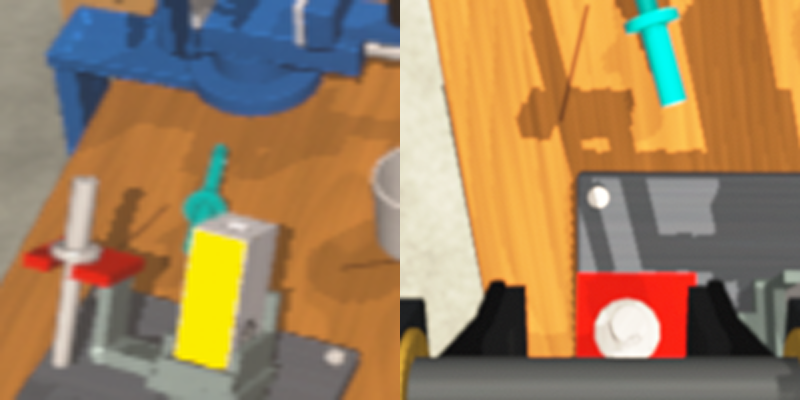

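>>> jog_arm(hand=[60,60,60,60,60], travel=[[-45,9,0],[-45,9,0],[-45,9,0],[-45,9,0],[-45,9,-15]], spin=[0,0,0,0,0])

```text
t: 10.25
tcp_pos: [416.4, 144.8, 203.0]
tcp_rot: [-0.468, 0.529, 0.468, 0.531]
wrist_force: [0.1, 1.9, 0.2]
gripper_width: 59.1
```

>>> jog_arm(hand=[60,60,60], travel=[[-40,9,-20],[0,0,0],[0,0,0]], spin=[0,0,0])

```text
t: 10.55
tcp_pos: [376.4, 153.2, 182.1]
tcp_rot: [-0.469, 0.53, 0.469, 0.529]
wrist_force: [0.9, 1.2, 1.2]
gripper_width: 60.1
```

```bash
python3 - <<'E'
from h import *
st(); c=cap('wrist'); np.savez("w6.npz",**c); F=frame()
p0=np.array(proj(c,O+np.array((0,18,50))@F)); print(p0)
# rectify y'=+18 face: x' -40..40, z' -10..110 at 5 px/mm
xs=[(-40,110),(40,110),(40,-10),(-40,-10)]
src=np.float32([proj(c,O+np.array((x,18,z))@F) for x,z in xs]); dst=np.float32([((x+40)*5,(110-z)*5) for x,z in xs])
im=cv2.warpPerspective(c["color"][:,:,::-1],cv2.getPerspectiveTransform(src,dst),(400,600),flags=cv2.INTER_CUBIC)
u,v=p0.astype(int); u=min(max(u,67),492);v=min(max(v,100),319)
raw=cv2.resize(c["color"][v-100:v+100,u-67:u+67,::-1],(400,600),interpolation=cv2.INTER_CUBIC)
cv2.imwrite("pics/m6.png",np.hstack([im,raw]))
E
```

```text
t 10.55 tcp [376.4 153.2 182.1] grip [376.4 153.3 200.8] jawyaw 173.05 down -1.0 F [0.9 1.2 1.2] w 60.1 j [ 0.79  0.01 -0.49  0.   -1.08 -0.91]
[120.91116668 264.67865261]
```

View pics/m6.png

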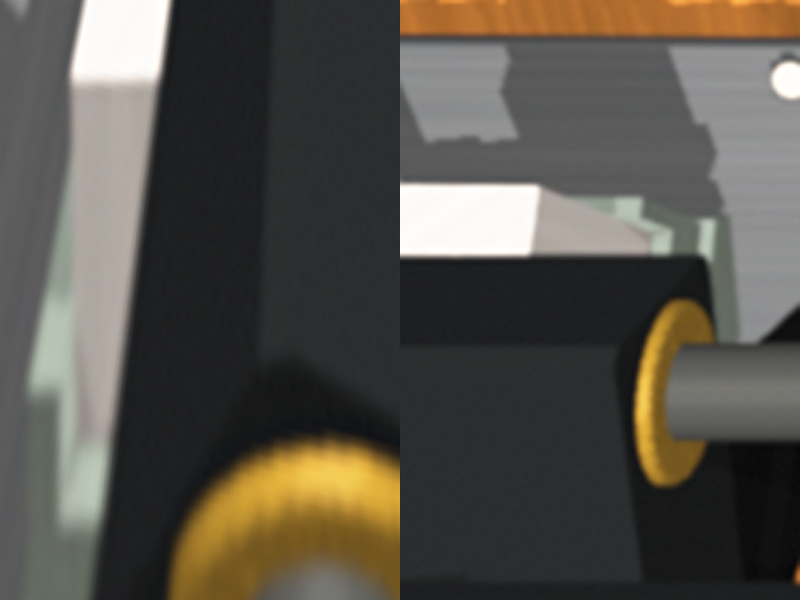

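>>> jog_arm(hand=[60,60,60,60], travel=[[0,35,0],[0,35,0],[0,0,0],[0,0,0]], spin=[0,0,0,0])

```text
t: 11.0
tcp_pos: [378.4, 224.0, 182.5]
tcp_rot: [-0.468, 0.53, 0.468, 0.53]
wrist_force: [-0.9, -1.0, -0.1]
gripper_width: 59.9
```

```bash
python3 - <<'E'
from h import *
st(); c=cap('wrist'); np.savez("w7.npz",**c); F=frame()
p0=np.array(proj(c,O+np.array((0,18,50))@F)); print(p0)
xs=[(-40,110),(40,110),(40,-10),(-40,-10)]
src=np.float32([proj(c,O+np.array((x,18,z))@F) for x,z in xs]); dst=np.float32([((x+40)*5,(110-z)*5) for x,z in xs])
im=cv2.warpPerspective(c["color"][:,:,::-1],cv2.getPerspectiveTransform(src,dst),(400,600),flags=cv2.INTER_CUBIC)
u,v=p0.astype(int); u=min(max(u,67),492);v=min(max(v,100),319)
raw=cv2.resize(c["color"][v-100:v+100,u-67:u+67,::-1],(400,600),interpolation=cv2.INTER_CUBIC)
cv2.imwrite("pics/m7.png",np.hstack([im,raw]))
E
```

```text
t 11.00 tcp [378.4 224.  182.5] grip [378.5 224.  201.2] jawyaw 172.88 down -1.0 F [-0.9 -1.  -0.1] w 59.9 j [ 0.91  0.07 -0.42 -0.   -1.08 -1.03]
[102.42133191 185.60533134]
```

View pics/m7.png

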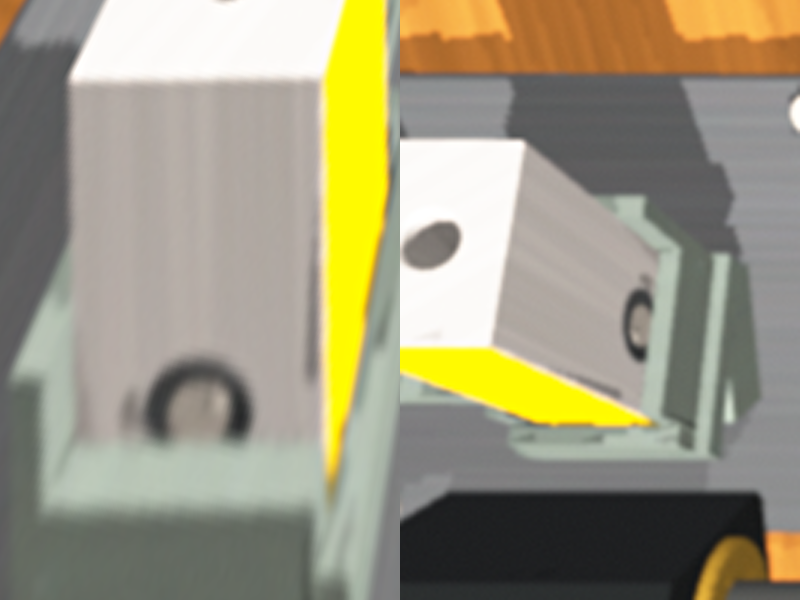

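>>> jog_arm(hand=[60,60,60,60,60], travel=[[22,-36,20],[22,-36,20],[22,-36,20],[22,-36,20],[22,-36,20]], spin=[0,0,0,0,0])

```text
t: 11.55
tcp_pos: [488.1, 40.7, 283.9]
tcp_rot: [-0.468, 0.53, 0.468, 0.531]
wrist_force: [0.5, 0.9, 0.5]
gripper_width: 59.8
```

>>> jog_arm(hand=[60,60,60,60,60], travel=[[25,-40,5],[25,-40,5],[25,-40,5],[25,-40,5],[0,0,0]], spin=[0,0,0,0,0])

```text
t: 12.05
tcp_pos: [589.2, -122.2, 301.5]
tcp_rot: [-0.466, 0.532, 0.466, 0.531]
wrist_force: [0.2, -0.4, -0.5]
gripper_width: 60.2
```

>>> jog_arm(hand=[60,60], travel=[[0,0,0],[0,0,0]], spin=[0,0])

```text
t: 12.25
tcp_pos: [587.0, -116.8, 302.7]
tcp_rot: [-0.468, 0.53, 0.468, 0.53]
wrist_force: [0.2, 0.5, 0.8]
gripper_width: 60.1
```

```bash
python3 - <<'E'
from h import *
st(); c=cap('wrist'); np.savez("w8.npz",**c); P=cloud(c); save(c,"w8.png")
col=c["color"].astype(int); ok=c["range_z"]>0
box=ok&(P[...,0]>440)&(P[...,0]<760)&(abs(P[...,1]+143)<70)
top=box&(abs(P[...,2]-105)<5)
blue=(col[...,2]-col[...,0]>50)
nl,l,stt,ce=cv2.connectedComponentsWithStats(top.astype(np.uint8))
for k in range(1,nl):
    if stt[k,4]>150:
        Q=P[l==k]; B=P[(l==k)&~blue]; r=cv2.minAreaRect(Q[:,:2].astype(np.float32))
        print("jaw",stt[k].tolist(),Q[:,2].mean().round(1),"all x",np.percentile(Q[:,0],[1,99]).round(1),"y",np.percentile(Q[:,1],[1,99]).round(1),"rect",np.round(r[0],1),np.round(r[1],1),round(r[2],2))
        if len(B)>20: print("   pad n",len(B),B.mean(0).round(1),"x",np.percentile(B[:,0],[2,98]).round(1),"slope dx/dy",np.polyfit(B[:,1],B[:,0],1).round(4))
k=box&(abs(P[...,2]-133)<5); Q=P[k]; print("knob",k.sum(),cv2.minEnclosingCircle(Q[:,:2].astype(np.float32)),Q.mean(0))
b=box&(abs(P[...,2]-65)<4)&(P[...,0]>585)&(P[...,0]<660); Q=P[b]; print("bed",b.sum(),np.percentile(Q,[2,98],axis=0).round(1).tolist())
# gripper body bottom in s2 (tcp z 155.3): lowest z of dark points per x, side cam
s=load("s2.npz"); PS=cloud(s); d=(s["color"].max(-1)<70)&(s["range_z"]>0)&(PS[...,2]>150)&(abs(PS[...,1]-150)<110)&(abs(PS[...,0]-535)<130)
for x in range(430,650,20):
    m=d&(abs(PS[...,0]-x)<10)
    if m.sum()>5: print(x,m.sum(),np.percentile(PS[m][:,2]-155.3,[2,10]).round(0),end=" | ")
E
```

```text
t 12.25 tcp [ 587.  -116.8  302.7] grip [ 587.  -116.8  321.4] jawyaw 172.86 down -1.0 F [0.2 0.5 0.8] w 60.1 j [ 0.07  0.29  0.15 -0.   -1.44 -0.2 ]
jaw [286, 111, 30, 71, 1827] 105.1 all x [547.2 577.3] y [-185.1 -108.4] rect [ 562.1 -146.3] [80.1 30. ] 87.58
   pad n 420 [ 572.5 -149.   104.3] x [548.9 577.8] slope dx/dy [7.330000e-02 5.834579e+02]
jaw [185, 119, 39, 72, 2111] 105.1 all x [655.5 690.5] y [-190.2 -112.9] rect [ 673.7 -151. ] [80.3 35.5] 87.5
   pad n 422 [ 660.6 -151.6  104.1] x [655.  690.8] slope dx/dy [4.410000e-02 6.673228e+02]
knob 469 ((502.3155822753906, -144.22146606445312), 12.875016212463379) [ 502.81345474 -144.41714017  133.18486918]
bed 2600 [[586.4, -176.1, 63.5], [655.4, -122.5, 67.2]]
430 42 [131. 133.] | 450 274 [112. 120.] | 470 130 [139. 142.] | 490 98 [111. 117.] | 510 275 [47. 78.] | 530 355 [43. 58.] | 550 328 [46. 71.] | 570 291 [115. 125.] | 590 104 [140. 144.] | 610 201 [112. 119.] | 630 47 [112. 123.] |
```

>>> jog_arm(hand=[60,60,60,60,60], travel=[[-7,42,-10],[-7,42,-10],[-7,42,-10],[-7,42,-10],[-7,42,-10]], spin=[0,0,0,0,0])

```text
t: 12.8
tcp_pos: [551.2, 95.9, 253.4]
tcp_rot: [-0.469, 0.529, 0.468, 0.53]
wrist_force: [1.4, -0.2, 0.8]
gripper_width: 59.8
```

>>> jog_arm(hand=[60,60,60,60,60], travel=[[-7,42,-10],[-5,42,-10],[0,4,-30],[0,0,-30],[0,0,-20]], spin=[0,0,0,0,0])

```text
t: 13.3
tcp_pos: [538.5, 182.6, 151.4]
tcp_rot: [-0.469, 0.53, 0.469, 0.529]
wrist_force: [0.6, 0.4, -0.2]
gripper_width: 59.9
```

>>> jog_arm(hand=[60,60], travel=[[0,0,0],[0,0,0]], spin=[0,0])

```text
t: 13.5
tcp_pos: [540.6, 182.1, 154.0]
tcp_rot: [-0.469, 0.529, 0.468, 0.53]
wrist_force: [0.3, 0.3, 0.7]
gripper_width: 60.2
```

```bash
python3 - <<'E'
from h import *
s,M,g=st(); print("tip/grip real in cradle",tocr(s["tcp_pos"]+[0,0,38]).round(1),tocr(s["tcp_pos"]+[0,0,57]).round(1))
c=cap('wrist'); np.savez("w9.npz",**c); P=tocr(cloud(c)); col=c["color"].astype(int)
t=(abs(P[...,2]-95)<4)&(abs(P[...,0])<35)&(abs(P[...,1])<30)&(col.min(-1)>90); print("blk top",t.sum(),np.percentile(P[t],[1,50,99],axis=0).round(1).tolist())
E
```

```text
t 13.50 tcp [540.6 182.1 154. ] grip [540.6 182.1 172.7] jawyaw 173.00 down -1.0 F [0.3 0.3 0.7] w 60.2 j [ 0.61  0.32 -0.18  0.   -1.07 -0.73]
tip/grip real in cradle [ 38.3  -0.7 129.9] [ 47.8  -0.7 146.4]
blk top 4133 [[-25.2, -17.4, 93.6], [1.3, -0.1, 95.4], [24.6, 17.9, 97.1]]
```

>>> jog_arm(hand=[60,60,60,60,60], travel=[[-0.5,0,-30],[0,0,-25],[0,0,-20],[0,0,-15],[0,0,0]], spin=[0,0,0,0,0])

```text
t: 14.05
tcp_pos: [539.7, 181.2, 62.5]
tcp_rot: [-0.468, 0.531, 0.468, 0.53]
wrist_force: [-0.4, -0.2, -0.0]
gripper_width: 60.3
```

>>> jog_arm(hand=[45,20,20,20,20], travel=[[0,0,0],[0,0,0],[0,0,0],[0,0,0],[0,0,0]], spin=[0,0,0,0,0])

```text
t: 14.55
tcp_pos: [540.2, 181.7, 63.7]
tcp_rot: [-0.468, 0.53, 0.468, 0.53]
wrist_force: [-2.4, 1.8, 4.2]
gripper_width: 35.9
```

>>> jog_arm(hand=[20,20,20], travel=[[0,0,0],[0,0,0],[0,0,0]], spin=[0,0,0])

```text
t: 14.85
tcp_pos: [540.2, 181.7, 63.7]
tcp_rot: [-0.468, 0.53, 0.468, 0.53]
wrist_force: [-1.3, 1.0, 5.0]
gripper_width: 35.9
```

>>> jog_arm(hand=[20,20,20,20,20], travel=[[-0.6,-5,8.7],[-0.6,-5,8.7],[-0.6,-5,8.7],[-0.6,-5,8.7],[-0.6,-5,8.7]], spin=[0,0,0,0,0])

```text
t: 15.35
tcp_pos: [537.1, 156.3, 106.9]
tcp_rot: [-0.468, 0.53, 0.468, 0.53]
wrist_force: [0.2, 3.7, -4.7]
gripper_width: 35.7
```

```bash
cat >> h.py <<'E'
def yellow(name="side",lo=40):
    c=cap(name); P=cloud(c); H=cv2.cvtColor(c["color"],cv2.COLOR_RGB2HSV).astype(int); g=manip.get_state()["tcp_pos"]
    m=(H[...,0]>20)&(H[...,0]<35)&(H[...,1]>150)&(H[...,2]>100)&(c["range_z"]>0)&(np.linalg.norm(P-g,axis=-1)<150)&(P[...,2]>lo)
    m=cv2.erode(m.astype(np.uint8),np.ones((3,3)))>0
    Y=P[m]; 
    if len(Y)<20: print("yellow few",len(Y)); return
    k=Y.mean(0); n=np.linalg.svd(Y-k)[2][2]; n*=np.sign(n@(c["R"].T@-(c["R"]@k+c["t"])))
    print("yellow",len(Y),k.round(1),"n",n.round(3),"elev %.1f yaw %.1f"%(np.degrees(np.arcsin(n[2])),np.degrees(np.arctan2(n[1],n[0]))),"min/max",Y.min(0).round(0),Y.max(0).round(0))
E
python3 -c "
from h import *
st(); yellow()"
```

```text
t 15.35 tcp [537.1 156.3 106.9] grip [537.1 156.2 125.6] jawyaw 172.88 down -1.0 F [ 0.2  3.7 -4.7] w 35.7 j [ 0.57  0.34 -0.27 -0.   -0.96 -0.7 ]
yellow 351 [540.3 185.6 156.4] n [0.117 0.857 0.502] elev 30.2 yaw 82.2 min/max [525. 162. 117.] [556. 210. 193.]
```

>>> jog_arm(hand=[20,20,20,20,20], travel=[[-0.6,-5,8.7],[-0.6,-5,8.7],[0,0,20],[0,0,25],[0,0,20]], spin=[0,0,0,0,0])

```text
t: 15.9
tcp_pos: [535.6, 145.3, 190.1]
tcp_rot: [-0.468, 0.531, 0.468, 0.53]
wrist_force: [-0.1, 0.0, -4.7]
gripper_width: 35.7
```

>>> jog_arm(hand=[20,20,20,20,20], travel=[[5.7,-29,0],[5.7,-29,0],[5.7,-29,0],[5.7,-29,0],[5.7,-29,0]], spin=[-1.2,-1.2,-1.2,-1.2,-1.2])

```text
t: 16.4
tcp_pos: [563.5, -0.7, 188.8]
tcp_rot: [-0.28, 0.65, 0.28, 0.649]
wrist_force: [0.2, -0.5, -5.6]
gripper_width: 35.9
```

>>> jog_arm(hand=[20,20,20,20,20], travel=[[5.7,-29,0],[5.7,-29,0],[5.7,-29,0],[5.7,-29,0],[5.7,-29,0]], spin=[-1.2,-1.2,-1.2,-1.2,-1.2])

```text
t: 16.9
tcp_pos: [591.7, -145.5, 188.6]
tcp_rot: [-0.065, 0.705, 0.065, 0.703]
wrist_force: [0.4, 0.6, -4.4]
gripper_width: 35.7
```

>>> jog_arm(hand=[20,20,20,20,20], travel=[[0,0,0],[0,0,0],[0,0,0],[0,0,0],[0,0,0]], spin=[-1.2,-1,0,0,0])

```text
t: 17.4
tcp_pos: [592.6, -143.6, 188.8]
tcp_rot: [0.014, 0.707, -0.014, 0.707]
wrist_force: [-0.1, -0.2, -5.4]
gripper_width: 35.7
```

```bash
python3 - <<'E'
from h import *
st(); c=cap("side"); save(c,"s10.png",(170,110,310,230),5)
w=cap("wrist"); np.savez("w10.npz",**w); P=cloud(w); g=manip.get_state()["tcp_pos"]+[0,0,57]; col=w["color"].astype(int)
m=(w["range_z"]>0)&(np.linalg.norm(P-g,axis=-1)<80)&(col.min(-1)>110); Q=P[m]; k=Q.mean(0); n=np.linalg.svd(Q-k)[2][2]; print("top/face seen",len(Q),k.round(1),n*np.sign(n[2]))
E
```

```text
t 17.40 tcp [ 592.6 -143.6  188.8] grip [ 592.6 -143.6  207.5] jawyaw 87.79 down -1.0 F [-0.1 -0.2 -5.4] w 35.7 j [ 0.03  0.36 -0.03  0.   -1.19 -1.64]
top/face seen 13660 [ 573.4 -144.7  279.7] [0.0020148  0.99942194 0.03393719]
```

```bash
cat >> h.py <<'E'
def topface(c):
    """plane of block top seen by the wrist camera: strongest plane among light points near the grip, |y|<15 of it"""
    P=cloud(c); g=manip.get_state()["tcp_pos"]; col=c["color"].astype(int)
    m=(c["range_z"]>0)&(abs(P[...,1]-g[1])<15)&(abs(P[...,0]-g[0])<70)&(abs(P[...,2]-g[2]-65)<60)&(col.min(-1)>100)
    Q=P[m]; r=np.random.default_rng(0); best=None
    for _ in range(300):
        a=Q[r.choice(len(Q),3)]; n=np.cross(a[1]-a[0],a[2]-a[0]); l=np.linalg.norm(n)
        if l<50: continue
        i=abs((Q-a[0])@n/l)<1.5
        if best is None or i.sum()>best.sum(): best=i
    B=Q[best]; n=np.linalg.svd(B-B.mean(0))[2][2]; n*=np.sign(n[2])
    print("top",len(Q),len(B),"centre",((B.min(0)+B.max(0))/2).round(1),"x",np.percentile(B[:,0],[1,99]).round(1),"z",np.percentile(B[:,2],[1,99]).round(1),"n",n.round(3),"lean %.1f"%np.degrees(np.arctan2(-n[0],n[2])))
E
python3 - <<'E'
from h import *
topface(load("w10.npz"))
E
```

```text
top 11034 7141 centre [ 578.5 -143.4  267.6] x [556.9 599.9] z [255.  280.5] n [-0.506  0.019  0.862] lean 30.4
```

>>> jog_arm(hand=[20,20,20,20,20], travel=[[0,-4.5,-30],[0,0,-30],[0,0,-25],[0,0,-15],[0,0,0]], spin=[0,0,0,0,0])

```text
t: 18.0
tcp_pos: [590.8, -147.7, 86.0]
tcp_rot: [0.014, 0.709, -0.014, 0.705]
wrist_force: [-0.6, -0.2, -5.1]
gripper_width: 35.5
```

```bash
python3 -c "
from h import *
st(); topface(cap('wrist'))"
```

```text
t 18.00 tcp [ 590.8 -147.7   86. ] grip [ 590.9 -147.7  104.7] jawyaw 87.73 down -1.0 F [-0.6 -0.2 -5.1] w 35.5 j [ 0.02  0.45 -0.16 -0.   -0.97 -1.63]
top 11514 7021 centre [ 577.2 -148.   164.9] x [555.3 598.5] z [152.5 177.6] n [-0.502  0.023  0.865] lean 30.1
```

>>> jog_arm(hand=[20,20,20,20,20], travel=[[0,0,-5],[8,-0.3,0],[6,-0.3,0],[5,-0.2,0],[5,-0.2,0]], spin=[0,0,0,0,0])

```text
t: 18.55
tcp_pos: [605.6, -149.2, 83.0]
tcp_rot: [0.015, 0.716, -0.015, 0.698]
wrist_force: [-19.6, 2.3, 5.2]
gripper_width: 35.8
```

```bash
python3 -c "
from h import *
st(); topface(cap('wrist'))"
```

```text
t 18.55 tcp [ 605.6 -149.2   83. ] grip [ 606.1 -149.3  101.7] jawyaw 87.61 down -0.9997 F [-19.6   2.3   5.2] w 35.8 j [ 0.02  0.48 -0.11 -0.   -1.   -1.63]
top 10641 7200 centre [ 592.6 -149.4  163.2] x [570.1 614.8] z [152.2 174.4] n [-0.439  0.018  0.898] lean 26.0
```

>>> jog_arm(hand=[20,20,20,20,20], travel=[[3,0,0],[3,0,0],[3,0,0],[0,0,0],[0,0,0]], spin=[0,0,0,0,0])

```text
t: 19.1
tcp_pos: [617.9, -149.8, 83.5]
tcp_rot: [0.015, 0.713, -0.015, 0.701]
wrist_force: [-15.0, -0.2, 2.6]
gripper_width: 35.7
```

```bash
python3 -c "
from h import *
st(); topface(cap('wrist'))"
```

```text
t 19.10 tcp [ 617.9 -149.8   83.5] grip [ 618.3 -149.8  102.2] jawyaw 87.62 down -0.9998 F [-15.   -0.2   2.6] w 35.7 j [ 0.02  0.5  -0.08 -0.   -1.01 -1.63]
top 10957 7458 centre [ 602.8 -149.7  166.3] x [579.2 626.1] z [158.2 174.4] n [-0.315  0.012  0.949] lean 18.4
```

>>> jog_arm(hand=[20,20,20,20,20], travel=[[4,0,0],[4,-0.2,0],[4,-0.2,0],[0,0,0],[0,0,0]], spin=[0,0,0,0,0])

```text
t: 19.65
tcp_pos: [631.6, -150.1, 83.7]
tcp_rot: [0.014, 0.712, -0.015, 0.702]
wrist_force: [-12.7, -0.5, 1.6]
gripper_width: 35.2
```

```bash
python3 -c "
from h import *
st(); topface(cap('wrist'))"
```

```text
t 19.65 tcp [ 631.6 -150.1   83.7] grip [ 631.9 -150.1  102.4] jawyaw 87.64 down -0.9999 F [-12.7  -0.5   1.6] w 35.2 j [ 0.02  0.51 -0.05 -0.   -1.02 -1.63]
top 12297 7728 centre [ 615.8 -150.1  169.2] x [591. 640.] z [164.5 173.8] n [-0.166  0.008  0.986] lean 9.6
```

>>> jog_arm(hand=[20,20,20,20,20], travel=[[4,0,0],[4,-0.2,0],[2,-0.2,0],[0,0,0],[0,0,0]], spin=[0,0,0,0,0])

```text
t: 20.2
tcp_pos: [642.0, -150.5, 83.8]
tcp_rot: [0.014, 0.712, -0.015, 0.702]
wrist_force: [-10.9, -0.4, 1.2]
gripper_width: 36.1
```

```bash
python3 -c "
from h import *
st(); topface(cap('wrist'))"
```

```text
t 20.20 tcp [ 642.  -150.5   83.8] grip [ 642.3 -150.5  102.5] jawyaw 87.65 down -0.9999 F [-10.9  -0.4   1.2] w 36.1 j [ 0.01  0.53 -0.02 -0.   -1.03 -1.63]
top 13852 7790 centre [ 626.3 -150.4  171.3] x [601.1 651. ] z [169.2 173.5] n [-0.052  0.004  0.999] lean 3.0
```

>>> jog_arm(hand=[20,20,20,20,20], travel=[[3.5,0,0],[0,0,0],[0,0,0],[-6,0.3,0],[0,0,0]], spin=[0,0,0,0,0])

```text
t: 20.75
tcp_pos: [645.4, -149.7, 84.5]
tcp_rot: [0.014, 0.707, -0.014, 0.707]
wrist_force: [-1.5, 0.3, -3.0]
gripper_width: 35.9
```

>>> jog_arm(hand=[20,20,20,20,20], travel=[[0,0,-3],[0,0,-3],[0,0,-2],[0,0,0],[0,0,0]], spin=[0,0,0,0,0])

```text
t: 21.25
tcp_pos: [645.4, -149.4, 75.0]
tcp_rot: [0.014, 0.707, -0.014, 0.707]
wrist_force: [-1.8, -0.4, -6.2]
gripper_width: 35.7
```

```bash
python3 -c "
from h import *
st(); topface(cap('wrist'))"
```

```text
t 21.25 tcp [ 645.4 -149.4   75. ] grip [ 645.4 -149.4   93.7] jawyaw 87.69 down -1.0 F [-1.8 -0.4 -6.2] w 35.7 j [ 0.02  0.54 -0.04 -0.   -1.   -1.63]
top 14413 7774 centre [ 628.8 -149.4  163. ] x [603.4 653.3] z [161.4 164.6] n [-0.026  0.002  1.   ] lean 1.5
```

>>> jog_arm(hand=[20,20,20,20,20], travel=[[0,0,-1],[0,0,-1],[0,0,-0.5],[0,0,0],[0,0,0]], spin=[0,0,0,0,0])

```text
t: 21.8
tcp_pos: [645.5, -149.6, 73.4]
tcp_rot: [0.014, 0.707, -0.014, 0.707]
wrist_force: [-3.0, -0.0, -3.8]
gripper_width: 36.0
```

>>> jog_arm(hand=[20,20,20,20,20], travel=[[0,0,-1],[0,0,0],[0,0,0],[0,0,0],[0,0,0]], spin=[0,0,0,0,0])

```text
t: 22.3
tcp_pos: [645.6, -149.6, 73.0]
tcp_rot: [0.014, 0.707, -0.014, 0.707]
wrist_force: [-4.2, 1.6, 3.1]
gripper_width: 36.0
```

>>> jog_arm(hand=[45,55,60,60,60], travel=[[0,0,0],[0,0,0],[0,0,0],[0,0,0],[0,0,15]], spin=[0,0,0,0,0])

```text
t: 22.8
tcp_pos: [644.2, -149.4, 85.1]
tcp_rot: [0.015, 0.708, -0.014, 0.706]
wrist_force: [-0.1, 0.1, -1.1]
gripper_width: 58.6
```

```bash
python3 -c "
from h import *
st(); topface(cap('wrist'))"
```

```text
t 22.80 tcp [ 644.2 -149.4   85.1] grip [ 644.3 -149.4  103.8] jawyaw 87.67 down -1.0 F [-0.1  0.1 -1.1] w 58.6 j [ 0.02  0.53 -0.02 -0.   -1.02 -1.63]
top 12288 5763 centre [ 630.9 -149.9  160.8] x [605.6 655.6] z [159.5 162. ] n [-0.001  0.002  1.   ] lean 0.0
```

>>> jog_arm(hand=[60,60,60,60,60], travel=[[0,0,40],[0,0,45],[-47,2,0],[-47,2,0],[-46,1.5,0]], spin=[0,0,0,0,0])

```text
t: 23.35
tcp_pos: [504.4, -143.9, 172.3]
tcp_rot: [0.014, 0.706, -0.014, 0.708]
wrist_force: [0.2, -0.7, 0.1]
gripper_width: 59.8
```

>>> jog_arm(hand=[60,60,60,60,60], travel=[[0,0,-20],[0,0,0],[0,0,0],[0,0,0],[0,0,0]], spin=[0,0,0,0,0])

```text
t: 23.85
tcp_pos: [506.7, -144.1, 152.5]
tcp_rot: [0.014, 0.707, -0.014, 0.707]
wrist_force: [-0.0, 1.4, 0.7]
gripper_width: 60.1
```

```bash
python3 - <<'E'
from h import *
st(); c=cap('wrist'); P=cloud(c); k=(c["range_z"]>0)&(abs(P[...,2]-133)<4)&(abs(P[...,0]-502)<30)&(abs(P[...,1]+144)<30)&(c["color"].max(-1)<110)
Q=P[k]; print("knob",k.sum(), Q.mean(0).round(1) if k.sum() else 0, np.percentile(Q,[1,99],axis=0).round(1).tolist() if k.sum() else 0)
E
```

```text
t 23.85 tcp [ 506.7 -144.1  152.5] grip [ 506.7 -144.1  171.2] jawyaw 87.71 down -1.0 F [-0.   1.4  0.7] w 60.1 j [ 0.03  0.25 -0.28  0.   -1.04 -1.64]
knob 1078 [ 500.4 -143.6  133.3] [[489.3, -155.1, 129.8], [512.2, -132.1, 134.8]]
```

>>> jog_arm(hand=[60,60,60,60,60], travel=[[-2,0.4,-30],[0,0,-30],[0,0,-25],[0,0,-19],[0,0,0]], spin=[0,0,0,0,0])

```text
t: 24.4
tcp_pos: [501.6, -143.6, 45.6]
tcp_rot: [0.014, 0.709, -0.014, 0.705]
wrist_force: [1.1, 1.6, 0.5]
gripper_width: 60.1
```

>>> jog_arm(hand=[40,10,10,10,10], travel=[[0,0,0],[0,0,0],[0,0,0],[0,0,0],[0,0,0]], spin=[0,0,0,0,0])

```text
t: 24.9
tcp_pos: [503.9, -143.3, 48.9]
tcp_rot: [0.015, 0.706, -0.014, 0.707]
wrist_force: [0.0, 17.0, 5.9]
gripper_width: 28.0
```

>>> jog_arm(hand=[10,10,10], travel=[[0,0,0],[0,0,0],[0,0,0]], spin=[0,0,0])

```text
t: 25.2
tcp_pos: [503.9, -142.0, 48.8]
tcp_rot: [0.015, 0.707, -0.014, 0.707]
wrist_force: [-0.4, 7.8, 3.5]
gripper_width: 25.2
```

>>> jog_arm(hand=[10,10,10,10,10], travel=[[5,0.8,0],[5,-0.2,0],[5,-0.2,0],[5,-0.2,0],[4,-0.2,0]], spin=[0,0,0,0,0])

```text
t: 25.7
tcp_pos: [526.4, -143.0, 48.8]
tcp_rot: [0.015, 0.708, -0.014, 0.706]
wrist_force: [-5.3, 2.9, 5.5]
gripper_width: 25.4
```

>>> jog_arm(hand=[10,10,10,10,10], travel=[[2,-0.1,0],[2,-0.1,0],[0,0,0],[0,0,0],[0,0,0]], spin=[0,0,0,0,0])

```text
t: 26.2
tcp_pos: [530.8, -143.2, 48.8]
tcp_rot: [0.015, 0.707, -0.014, 0.707]
wrist_force: [-3.2, 4.7, 4.7]
gripper_width: 25.5
```

>>> jog_arm(hand=[10,10,10,10,10], travel=[[1,0,0],[1,0,0],[1,0,0],[0,0,0],[0,0,0]], spin=[0,0,0,0,0])

```text
t: 26.7
tcp_pos: [532.7, -143.2, 48.8]
tcp_rot: [0.015, 0.708, -0.014, 0.706]
wrist_force: [-5.2, 4.3, 6.6]
gripper_width: 25.3
```

>>> jog_arm(hand=[10,10,10,10,10], travel=[[1,0,0],[1,0,0],[1,0,0],[0,0,0],[0,0,0]], spin=[0,0,0,0,0])

```text
t: 27.2
tcp_pos: [532.6, -143.2, 48.8]
tcp_rot: [0.015, 0.71, -0.014, 0.704]
wrist_force: [-10.9, 4.8, 11.0]
gripper_width: 25.5
```

>>> jog_arm(hand=[10,10,10,10,10], travel=[[2,0,0],[2,0,0],[0,0,0],[-3,0,0],[-4,0,0]], spin=[0,0,0,0,0])

```text
t: 27.7
tcp_pos: [533.0, -143.3, 48.8]
tcp_rot: [0.015, 0.708, -0.014, 0.706]
wrist_force: [3.0, 4.0, 0.9]
gripper_width: 25.2
```

>>> jog_arm(hand=[26,35,45,60,60], travel=[[0,0,0],[0,0,0],[0,0,0],[0,0,0],[0,0,0]], spin=[0,0,0,0,0])

```text
t: 28.2
tcp_pos: [534.7, -144.1, 48.1]
tcp_rot: [0.014, 0.707, -0.014, 0.707]
wrist_force: [-0.6, -0.7, 0.3]
gripper_width: 50.1
```

>>> jog_arm(hand=[60,60,60,60,60], travel=[[0,0,20],[0,0,40],[0,0,45],[0,0,45],[0,0,45]], spin=[0,0,0,0,0])

```text
t: 28.7
tcp_pos: [534.2, -144.0, 245.1]
tcp_rot: [0.014, 0.707, -0.014, 0.707]
wrist_force: [1.6, 0.2, 0.1]
gripper_width: 59.8
```

>>> jog_arm(hand=[60,60,60,60,60], travel=[[18,0,20],[18,0,20],[18,0,10],[0,0,0],[0,0,0]], spin=[0,0,0,0,0])

```text
t: 29.2
tcp_pos: [588.0, -143.8, 292.2]
tcp_rot: [0.014, 0.708, -0.014, 0.706]
wrist_force: [-0.8, 0.1, 0.1]
gripper_width: 60.0
```

```bash
python3 - <<'E'
from h import *
st(); c=cap('wrist'); np.savez("w20.npz",**c); P=cloud(c); col=c["color"].astype(int); ok=c["range_z"]>0
def comp(z,t,xr):
    m=ok&(abs(P[...,2]-z)<t)&(P[...,0]>xr[0])&(P[...,0]<xr[1])&(abs(P[...,1]+148)<60)
    nl,l,s,ce=cv2.connectedComponentsWithStats(m.astype(np.uint8))
    for k in range(1,nl):
        if s[k,4]>200: Q=P[l==k]; r=cv2.minAreaRect(Q[:,:2].astype(np.float32)); print(z,s[k,4],Q[:,2].mean().round(1),"x",np.percentile(Q[:,0],[1,99]).round(1),"rect",np.round(r[0],1),np.round(r[1],1),round(r[2],1))
comp(160,4,(560,700)); comp(105,4,(540,720)); comp(133,4,(500,570))
t=ok&(abs(P[...,2]-160)<4)&(abs(P[...,0]-631)<20)&(abs(P[...,1]+150)<14); Q=P[t]; print("n",np.linalg.svd(Q-Q.mean(0))[2][2].round(3))
s=cap("side"); np.savez("s20.npz",**s)
k=lambda i,f:cv2.resize(i,None,fx=f,fy=f,interpolation=cv2.INTER_CUBIC)
cv2.imwrite("pics/m20.png",np.hstack([k(s["color"][140:290,175:325,::-1],2.8),cv2.resize(c["color"][:,100:460,::-1],(360,420))]))
F=frame(); print([((np.array(proj(s,O+np.array(p)@F))+[1.5,.5]-[175,140])*2.8).round(0) for p in ((0,-105,53),(0,-105,101))])
E
```

```text
t 29.20 tcp [ 588.  -143.8  292.2] grip [ 588.1 -143.8  310.9] jawyaw 87.68 down -1.0 F [-0.8  0.1  0.1] w 60.0 j [ 0.03  0.3   0.15 -0.   -1.42 -1.64]
160 1583 160.5 x [605.3 654.6] rect [ 630.2 -151. ] [36.  49.8] 87.4
105 1824 105.1 x [575.5 605.9] rect [ 590.8 -147.5] [79.8 30.7] 87.4
105 1127 105.2 x [654.5 689.9] rect [ 672.3 -151. ] [79.6 34.2] 87.7
133 507 133.3 x [518.5 542.2] rect [ 530.8 -144.8] [24.3 24.7] 87.6
n [0.    0.004 1.   ]
[array([ 69., 287.]), array([ 76., 237.])]
```

View pics/m20.png

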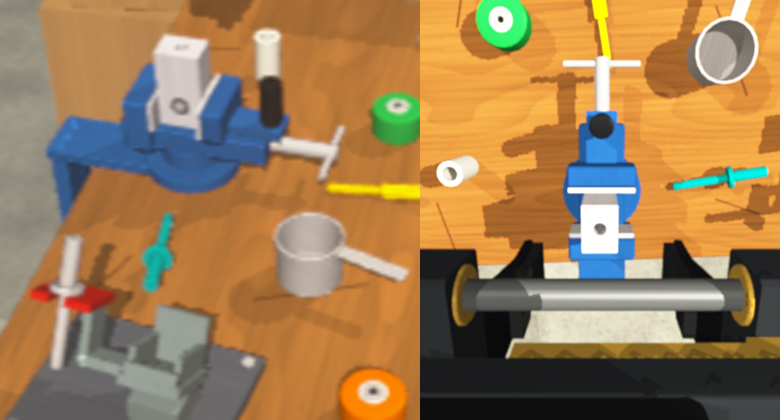

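```bash
python3 -c "
from h import *
st(); print(manip.job_done()); st()"
```

```text
t 29.30 tcp [ 587.4 -143.8  292.2] grip [ 587.4 -143.9  310.9] jawyaw 87.68 down -1.0 F [-0.3 -0.4 -0. ] w 59.9 j [ 0.03  0.3   0.15 -0.   -1.42 -1.64]
the job is handed in; nothing more can be done
None
the job is handed in; nothing more can be done
```

The job is done and handed in at 29.3 s of the 64 s allowed; `job_done()` reports no verdict.

**What I did**
- I drew the axle out along its 30° axis, with the block staying home in the cradle, and parked it in the notch.
- I lifted the block out and turned it about 85°. I brought it upright by pushing its lower yellow edge against the fixed pad, then set it on the bed and let go.
- I slid the moving jaw about 28.5 mm by its knob until the push force rose, then released it and moved clear.

**Last checks**
- **Block:** it reads 0.0° lean, with its top at 160.5 mm (160 expected). Its edge is within about 1 mm of the fixed pad, and its yaw is within about 0.3° of the jaws.
- **Jaw:** travel is about 40 mm and the gap about 49–50 mm.
- **Axle:** in the side view its flange and stem top are within about 2 px of the prediction (2–4 mm), stem up. That is coarser than the 4–6 mm limits would like, but the flange made contact when lowered, and the notch holds the shank sideways.
- **Other things:** they look unmoved in the last pictures; I did not measure this.

**Two disagreements with the description**
- The fingertips sit about 38 mm behind the stated TCP. My first close on the stem therefore missed above it, touching nothing, and I corrected for this in every later grasp.
- The moving jaw started at about 11 mm of travel, not zero.

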